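Tag out a buffing guard, release both catches and hold its gate open

TASK

Tag out the buffing guard and open it for a colleague: hang the flat steel lock-out tag by its eye on the upright post on the guard's roof, all the way down, and let go of it. Then squeeze together the two tabs of the catch on the guard's frame, which stay in, and only after that squeeze the two tabs of the catch on the gate itself and, with its hooks clear, swing the gate out past its detent. The gate pulls itself shut, so finish while still holding it steady with the fingers, at least 60 degrees open, with the tag still on its post and without knocking away the loose chuck key that lies nearby.

Things in the scene. Friction and masses are not known exactly. Their poses are not given: they have to be found in the camera images.
- tag: Lock-out tag: loose flat bare-steel plate 120 x 44 x 6 mm, 0.07 to 0.14 kg, with a 21 mm round eye near one end, flat on the bench right of the guard. Origin on its underside; x along its length towards the eye (plate from x = -62 to +58 mm), y across its width, z up. An upright grip rib 10 mm thick stands on it along y = 0 from x = -44 to 0 mm, its top 34 mm over the underside
- tag_eye (a point): Centre of the tag's 21 mm eye, at half the plate's thickness (3 mm over the underside), 36 mm from the tag's origin along its +x
- guard: Guard box of aluminium and clear plastic over a buffing spindle, fixed to the bench. Origin on the bench under the middle of the gate plane (the box's front); x to the back of the box, y to its left as the robot sees it, z up. Base and roof y = -125 to 125 mm, to x = 130 mm; a low sill reaches out to x = -97 mm near the hinge. Flat roof, top at z = 122 mm, from x = 20 mm. Its front is the gate
- post_foot (a point): Foot of the tag post: top of its collar (32 mm wide, 4 mm thick) at guard x = 85, y = 0, z = 126 mm. The upright post is 10 mm in diameter and stands 41 mm above this point, with a tapered tip. A tag hung fully down lies on the collar, nearly flat (its tail may sink to the roof), its eye's centre 3 to 4 mm above this point
- post_tip (a point): Tip of the tag post, 41 mm above post_foot
- frame_catch (a point): Middle of the frame catch, between its two tabs: guard x = 21, y = -70, z = 160 mm, fixed, near the gate's free end; axes as the guard's. Two upright steel tabs stand side by side along y, each 20 mm wide along x, 8 mm thick, z = 137.5 to 177.5 mm; outer faces 58 mm apart at rest, 40 mm fully squeezed. Black housing below, top z = 137 mm
- frame_tab_l (a joint): Travel of the frame catch's left (+y) tab towards the catch's middle, 0 at rest to 0.009 m fully in; about 2.5 N of friction, no spring: it stays in when let go. Its hook holds the gate until the tab is in by more than 0.0045 m
- frame_tab_r (a joint): The same for the frame catch's right (-y) tab, which moves the other way, towards the middle
- gate_catch (a point): Middle of the gate catch, between its two tabs: on the gate, 85 mm from the hinge line, 21 mm in front of the gate plane, z = 160 mm (guard x = -21, y = 20 mm with the gate shut). Moves and turns with the gate; axes as the guard's when shut. Tabs of the same size, spacing and height as the frame catch's, side by side along the gate. Black housing below, top z = 137 mm
- gate_tab_l (a joint): Travel of the gate catch's left tab (nearer the hinge) towards the catch's middle, 0 to 0.009 m; spring 2 N at rest, 5 N fully in; it comes out when let go. Its hook holds the gate until the tab is in by more than 0.0045 m; keep the tabs in until the gate is 0.25 rad open
- gate_tab_r (a joint): The same for the gate catch's right tab, which moves the other way, towards the middle
- gate (a joint): Gate angle, rad: 0 shut, grows as it swings out towards the robot, stop at 1.5. Upright hinge at its left end; from above it opens clockwise (yaw = guard yaw minus this value). A spring pulls it shut (0.07 N m shut, 0.2 N m wide open); a ball detent resists with about 0.3 N m more between 0.44 and 0.75 rad. Gate 212 mm long, 10 mm thick, z = 23 to 110 mm, 0.4 kg
- hinge_line (a point): A point on the gate's hinge line (upright axis), at guard x = 0, y = 105 mm, z = 160 mm; does not move
- chuck_key: Bystander: drill chuck key, 75 x 70 x 24 mm, near the front edge, right of the gate's sweep. Origin in the middle of its underside. Leave where it is

How it is judged:
On the way, in this order (a step that is already met when the one before it is completed fails the run):
1. the tag hangs on the post, fully down, and is let go (horizontal distance between tag_eye and post_foot below 0.009 m and z of tag_eye in the frame of post_foot below 0.012 m and angle between tag's own z axis and vertical below 0.2 rad and contact force between the fingers and tag below 0.2 N), for 0.2 s.
2. both tabs of the frame catch are squeezed in (more than 5 mm each) (value of joint each of frame_tab_l, frame_tab_r above 0.005 m), for 0.1 s.
3. both tabs of the gate catch are squeezed in (more than 5 mm each) (value of joint each of gate_tab_l, gate_tab_r above 0.005 m), for 0.1 s.
4. the gate is past its detent (value of joint gate above 0.8 rad), for 0.1 s.
At the end, for the whole second after the job is handed in: Gate held by the fingers (contact force over 1 N) at 59 degrees (1.03 rad) or more, moving slower than 0.1 rad/s; the tag down on the post's collar with the post through its eye (eye within 9 mm of the post's axis and under 12 mm above the collar, tilt under 0.2 rad) (value of joint gate above 1.03 rad and not (velocity of joint gate above 0.1 rad/s) and velocity of joint gate above -0.1 rad/s and contact force between the fingers and guard above 1 N and horizontal distance between tag_eye and post_foot below 0.009 m and z of tag_eye in the frame of post_foot below 0.012 m and angle between tag's own z axis and vertical below 0.2 rad); the arm keeps its last pose, push and grip.
It fails at once if the gate catch is squeezed while the frame catch is still closed (value of joint each of gate_tab_l, gate_tab_r above 0.005 m and value of joint any of frame_tab_l, frame_tab_r below 0.003 m).
It fails at once if the loose chuck key is knocked more than 4 cm (distance of chuck_key from where it was at the start of the episode above 0.04 m).
It also fails if it takes over 54 s, if anything falls off the work surface, if the arm or the gripper's body presses on something with over 40 N, if the wrist force passes 120 N, or if a joint passes its speed limit or range.

ROBOT

A 6-joint arm with a two-finger parallel gripper is mounted at the origin on a cart in front of the work surface, level with it; the furniture and walls round the work are solid. World frame = base frame: x ahead of the robot, y to its left, z up, the work surface at z = 0. Lengths are in m, angles in rad, forces in N, time in s.
With the tool pointing down it reaches from about 0.35 to 0.975 m from the base axis. Payload 4.9 kg.
Tool frame: the origin (TCP) lies at the very end of the fingers, on their centre line; the grasp point (between the pads) lies 19 mm behind it; z points along the fingers, y is the line along which they close (so a half turn about z gives the same grasp; the last joint's range is limited). The gripper opens to 85 mm and grips with 20 to 120 N. Pads are 22 mm wide; open, the fingers measure 114 mm over their backs; the gripper's body (76 mm by 85 mm) begins 54 mm behind the grasp point. The pads swing forward as they close: fully open they stand 13 mm farther back than shut.
Start: joints at [1.038, 0.053, 1.613, -0, 1.476, -0.119], TCP at [0.251, 0.572, 0.231] pointing down, gripper open.
Joint ranges: [-3.01, 3.01], [-1.01, 2.22], [0.06, 2.58], [-1.02, 4.17], [0.09, 2.62], [-3.14, 3.14]. Speed limits (rad/s): [2.57, 2.57, 3.14, 3.14, 3.14, 3.14].

INTERFACE

Orientations are given as a rotation vector (axis times angle).
In Python, from station import get_obs, get_image, finish_job gives the robot as it stands. The module is installed in compiled form; this text tells all that it offers.
- The arm moves only by the tool carry_out, never from a script. Its argument "rows" is a list of rows, each a list of 7 numbers: the turn, a rotation vector about the tool's x, y, z as a fraction of full scale, then the shift along the tool's x, y, z as a fraction of full scale, then the closure, from -1 (fully open) to 1 (shut). A call has 1 to 5 rows; each row is the pose to reach, as a shift and turn from the pose commanded when the call began, along the tool's axes at that moment, turning the shorter way round; what a row does not reach only later rows make up. Full scale, the value 1, is 300 mm for a shift and pi rad for a turn. A row lasts 1/10 s, in which the tool goes at most 50 mm and 8.59 degrees, less where a joint would pass 70% of its speed; a pose out of reach is approached as far as the arm can. A call with a number of a shift or a turn outside -1 to 1 is refused whole. A call with a gripper value outside its range is refused whole. The fingers move at their own pace and stop on an object; "force" is the grip in N (left out, the last holds). Time passes only in rows, so rows that repeat a pose let the fingers close. It gives the time, the measured TCP pose, the force, the opening and the grip force at its end, in the units of the state.
- get_obs(): the state, without advancing time (a new reading comes with each control period).
- get_image(name): name is "side" or "top" or "wrist"; returns a dict with "img" (480x640x3 uint8, blue, green, red), "mtx" (3x3 intrinsics, pixels), "R" (3x3) and "t" (3): a world point X has camera coordinates R X + t. Camera axes: x right, y down, z forward; pixel columns grow to the right and rows downward; lengths in m; the calibration is good to about 2 mm. A picture is of the moment at which its call begins. There is no depth.
- finish_job(): hands the job in; it is judged then, once.
The state is a dict: "t": time; "q": joint angles; "dq": joint speeds; "effort": joint torques, N m; "tool_pos": TCP position; "tool_rot": TCP orientation; "contact_force": force on the tool from outside, world axes, zero at the start; "wrist_torque": the same for the moment, N m; "opening": finger opening in m; "grip_force": force on a finger pad.
Only numpy, scipy, OpenCV 4.12 (cv2) and the standard library are available. Lean on these libraries where they do the work, as an engineer would, in place of code of your own. Each camera call takes 0.05 s, during which the arm holds its last target. There are 200 camera calls.

## Working session

There is one attempt and no reset: what is moved stays moved. The work goes in short steps, Python scripts to look and compute and a tool call to move; the robot and the scene stay as the last step left them, time stands still between calls to the robot, and variables do not carry over. Pictures are saved under pics/ and viewed, at most 13 in all, crops included, and the job is handed in when it is done.

Besides the shell and the picture viewer there is one more tool, called after ">>>" as name(argument=value, ...), one argument or row to a line, values as JSON. carry_out: Moves the arm, as the interface text tells. Shift numbers are shares of 300 mm and turn numbers shares of pi rad, none past 1 either way. Its arguments: {"type":"object","properties":{"rows":{"type":"array"},"force":{"type":"number"}},"required":["rows"]}

```bash
mkdir -p pics; python3 - <<'E'
from station import *
import cv2,numpy as np
o=get_obs();print({k:np.round(v,3) for k,v in o.items()})
for n in ("side","top"):
    d=get_image(n);cv2.imwrite(f"pics/{n}0.png",d["img"]);print(n,d["mtx"].tolist(),np.round(d["R"],4).tolist(),np.round(d["t"],4),(-d["R"].T@d["t"]).round(3))
E
```

```text
{'t': np.float64(0.0), 'q': array([ 1.038,  0.053,  1.614,  0.   ,  1.476, -0.119]), 'dq': array([ 0.001, -0.001,  0.002,  0.001,  0.001,  0.001]), 'effort': array([ 1.0000e-03, -3.9369e+01, -3.7017e+01, -0.0000e+00,  7.0000e-03,
        0.0000e+00]), 'tool_pos': array([0.251, 0.572, 0.23 ]), 'tool_rot': array([-6.450e-01, -3.074e+00,  3.000e-03]), 'contact_force': array([ 0.552,  0.59 , -0.333]), 'wrist_torque': array([-0.026, -0.006, -0.039]), 'grip_force': np.float64(0.0), 'opening': np.float64(0.085)}
side [[547.4231721854608, 0.0, 318.53161252308547], [0.0, 547.4231721854608, 238.19344848813282], [0.0, 0.0, 1.0]] [[0.9331, -0.3595, -0.0124], [-0.2463, -0.6133, -0.7505], [0.2622, 0.7033, -0.6608]] [-0.4175  0.2936  0.7217] [ 0.273 -0.478  0.692]
top [[591.8151880872398, 0.0, 312.87049335022783], [0.0, 591.8151880872398, 242.1966689027577], [0.0, 0.0, 1.0]] [[-0.0042, -0.9999, 0.0095], [-0.9871, 0.0026, -0.16], [0.16, -0.0101, -0.9871]] [0.1318 0.4981 0.9763] [0.336 0.14  1.042]
```

View pics/top0.png

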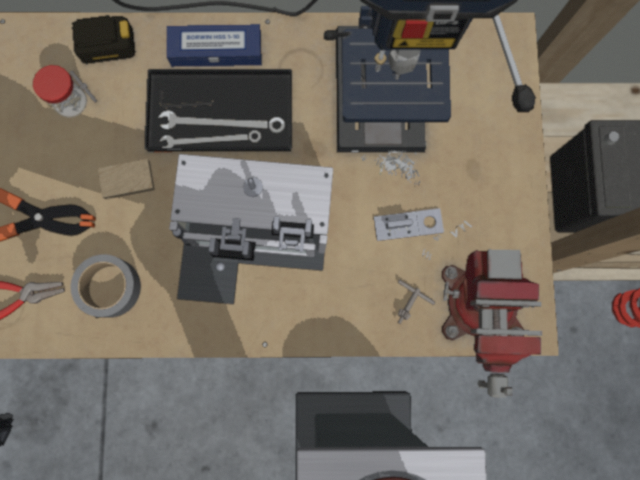

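View pics/side0.png

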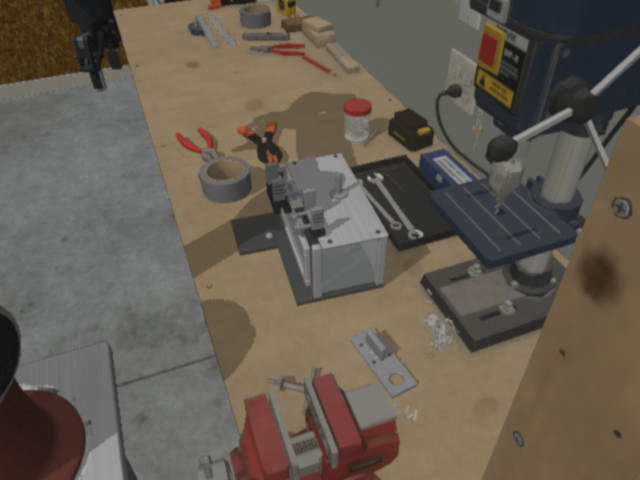

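The top view shows the guard around (250,210), post near (250,185), tag at (409,223) with its eye at (430,221), and the chuck key at (412,300). The side view shows the same layout, with the tag eye at (396,380). I'll zoom in for corners.

```bash
python3 - <<'E'
import cv2,numpy as np
a=cv2.imread("pics/top0.png")
b=cv2.imread("pics/side0.png")
c=cv2.resize(a[145:275,165:345],None,fx=4.4,fy=4.4,interpolation=cv2.INTER_CUBIC);cv2.imwrite("pics/topg.png",c)
c=cv2.resize(b[145:305,255:405],None,fx=3.7,fy=3.7,interpolation=cv2.INTER_CUBIC);
d=cv2.resize(a[195:245,365:455],None,fx=2.2,fy=2.2,interpolation=cv2.INTER_CUBIC)
e=cv2.resize(b[320:400,345:425],None,fx=2.4,fy=2.4,interpolation=cv2.INTER_CUBIC)
w=np.zeros((600,800,3),np.uint8);w[:c.shape[0],:c.shape[1]]=c;w[0:d.shape[0],580:580+d.shape[1]]=d;w[200:200+e.shape[0],580:580+e.shape[1]]=e
cv2.imwrite("pics/sideg.png",w)
E
```

```text
(no output)
```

View pics/topg.png

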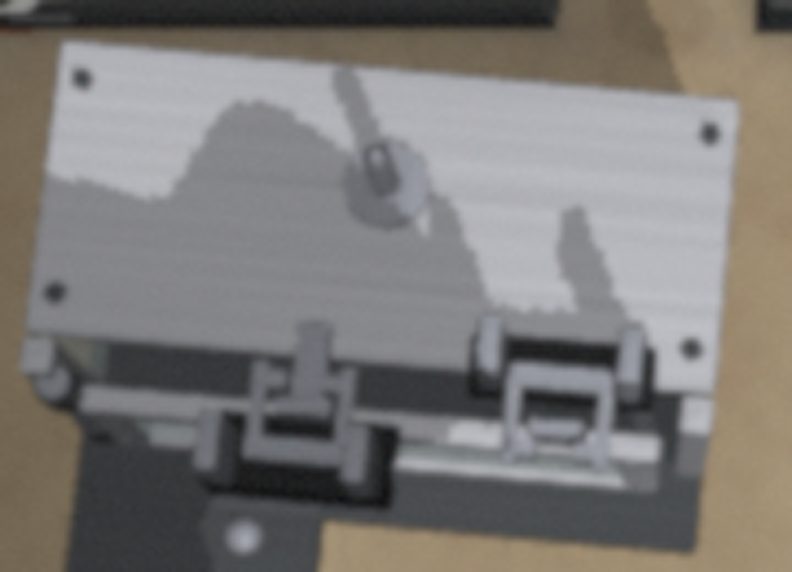

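View pics/sideg.png

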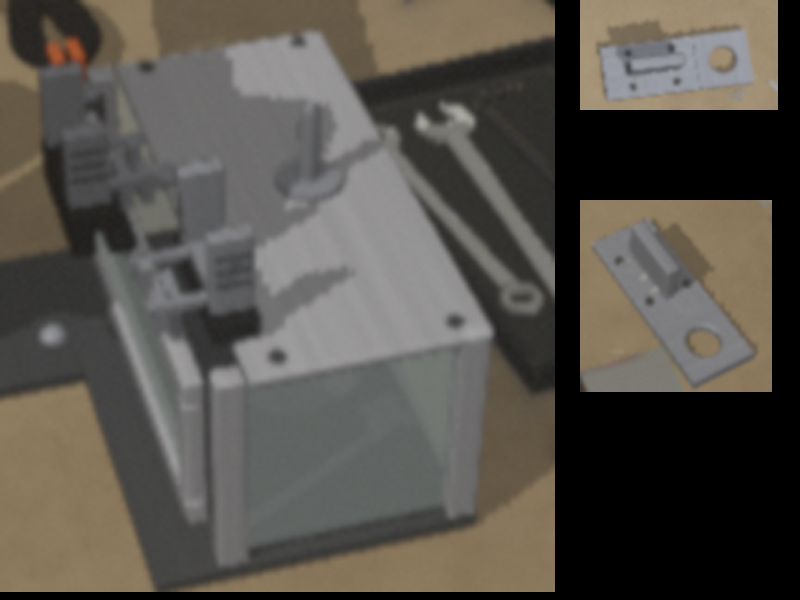

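The roof corners, four bolts and collar are clear in the top crop: corners (62,42), (740,100), (712,392), (25,330) and collar (388,183). The tag's outline and eye show in both views. Now I'll fit the poses.

```bash
cat > h.py <<'E'
from station import *
import cv2,numpy as np
from scipy.spatial.transform import Rotation as Ro
def ray(d,u,v,z):
    c=-d["R"].T@d["t"];r=d["R"].T@np.linalg.solve(d["mtx"],[u,v,1.]);return (c+r*(z-c[2])/r[2])
def tri(ds,us):
    A=[];b=[]
    for d,(u,v) in zip(ds,us):
        c=-d["R"].T@d["t"];r=d["R"].T@np.linalg.solve(d["mtx"],[u,v,1.]);r/=np.linalg.norm(r);P=np.eye(3)-np.outer(r,r);A.append(P);b.append(P@c)
    return np.linalg.lstsq(np.vstack(A),np.hstack(b),rcond=None)[0]
def rigid(L,W):
    L=np.array(L,float)[:,:2];W=np.array(W)[:,:2];a=L-L.mean(0);w=W-W.mean(0)
    th=np.arctan2((a[:,0]*w[:,1]-a[:,1]*w[:,0]).sum(),(a*w).sum());R=np.array([[np.cos(th),-np.sin(th)],[np.sin(th),np.cos(th)]])
    t=W.mean(0)-R@L.mean(0);return th,t,W-(L@R.T+t)
def pr(*a):
    print(*[np.round(x,4) for x in a])
def delta(p,R):
    # goal pose -> move shares, from measured pose
    o=get_obs();R0=Ro.from_rotvec(o["tool_rot"])
    return np.r_[(R0.inv()*R).as_rotvec()/np.pi, R0.inv().apply(p-o["tool_pos"])/.3]
E
python3 - <<'E'
from h import *
T=get_image("top");S=get_image("side")
f=lambda p,s,o:((p[0]+.5)/s-.5+o[0],(p[1]+.5)/s-.5+o[1])
t=lambda p:f(p,4.4,(165,145)); s=lambda p:f(p,3.7,(255,145))
W=[ray(T,*t(p),.122) for p in [(62,42),(740,100),(712,392),(25,330)]]
th,o,e=rigid([(.13,.125),(.13,-.125),(.02,-.125),(.02,.125)],W);pr(th,o,e)
B=[tri([T,S],[t(a),s(b)]) for a,b in [((82,78),(298,41)),((709,132),(455,321)),((691,348),(277,356)),((54,291),(147,67))]];pr(np.array(B))
g=lambda x,y:o+[x*np.cos(th)-y*np.sin(th),x*np.sin(th)+y*np.cos(th)]
pr("collar top/side/pred",ray(T,*t((388,183)),.126),ray(S,*s((310,178)),.126),g(.085,0))
pr("catches",g(.021,-.07),g(-.021,.02),"hinge",g(0,.105))
# tag
td=lambda p:f((p[0]-580,p[1]),2.2,(365,195)); se=lambda p:f((p[0]-580,p[1]-200),2.4,(345,320))
C=[ray(T,*td(p),.006) for p in [(600,45),(745,28),(754,80),(606,100)]]
th2,o2,e2=rigid([(-.062,.022),(.058,.022),(.058,-.022),(-.062,-.022)],C);pr("tag",th2,o2,e2)
pr("eye",ray(T,*td((722,59)),.004),ray(S,*se((704,343)),.004),o2+.036*np.array([np.cos(th2),np.sin(th2)]))
Cs=[ray(S,*se(p),.006) for p in [(650,220),(755,350),(695,385),(595,243)]];th3,o3,e3=rigid([(-.062,.022),(.058,.022),(.058,-.022),(-.062,-.022)],Cs);pr("tag side",th3,o3,e3)
pr("key",ray(T,412,300,.01))
E
```

```text
-0.0926 [0.4896 0.2346] [[-0.0012 -0.0006]
 [-0.0004  0.0003]
 [ 0.0007  0.0012]
 [ 0.0009 -0.0009]]
[[0.6147 0.3389 0.1219]
 [0.5939 0.1101 0.1213]
 [0.5138 0.1172 0.1217]
 [0.5353 0.3467 0.121 ]]Traceback (most recent call last):
  File "<stdin>", line 9, in <module>
  File "h.py", line 16, in pr
    print(*[np.round(x,4) for x in a])
            ~~~~~~~~^^^^^
    return _wrapfunc(a, 'round', decimals=decimals, out=out)
    return _wrapit(obj, method, *args, **kwds)
    result = getattr(arr, method)(*args, **kwds)
numpy._core._exceptions._UFuncNoLoopError: ufunc 'multiply' did not contain a loop with signature matching types (dtype('<U20'), dtype('float64')) -> None
```

```bash
sed -i 's/print(\*\[np.round(x,4) for x in a\])/print(*[x if isinstance(x,str) else np.round(x,4) for x in a])/' h.py
python3 - <<'E'
from h import *
T=get_image("top");S=get_image("side")
f=lambda p,s,o:((p[0]+.5)/s-.5+o[0],(p[1]+.5)/s-.5+o[1])
t=lambda p:f(p,4.4,(165,145)); s=lambda p:f(p,3.7,(255,145))
th=-.0925;o=np.array([.4896,.2346])
g=lambda x,y:o+[x*np.cos(th)-y*np.sin(th),x*np.sin(th)+y*np.cos(th)]
pr("collar top/side/pred",ray(T,*t((388,183)),.126),ray(S,*s((310,178)),.126),g(.085,0))
pr("catches",g(.021,-.07),g(-.021,.02),"hinge",g(0,.105))
td=lambda p:f((p[0]-580,p[1]),2.2,(365,195)); se=lambda p:f((p[0]-580,p[1]-200),2.4,(345,320))
L=[(-.062,.022),(.058,.022),(.058,-.022),(-.062,-.022)]
C=[ray(T,*td(p),.006) for p in [(600,45),(745,28),(754,80),(606,100)]]
th2,o2,e2=rigid(L,C);pr("tag",th2,o2,e2)
pr("eye",ray(T,*td((722,59)),.004),ray(S,*se((704,343)),.004),o2+.036*np.array([np.cos(th2),np.sin(th2)]))
C=[ray(S,*se(p),.006) for p in [(650,220),(755,350),(695,385),(595,243)]];th3,o3,e3=rigid(L,C);pr("tag side",th3,o3,e3)
pr("key",ray(T,412,300,.01))
# top-edge points of tabs (top z .1775): frame tabs tops, gate tabs tops in top crop
for n,p in dict(fl=(489,328),fr=(632,332),gl=(210,425),gr=(355,440)).items(): pr(n,ray(T,*t(p),.1775))
c=(np.array(o2)+np.array(o3))/2; yaw=(th2+th3)/2
p=np.r_[c-.022*np.array([np.cos(yaw),np.sin(yaw)]),.10]
psi=yaw+np.pi/2; R=Ro.from_euler("z",psi+np.pi/2)*Ro.from_euler("x",np.pi)
pr("goal",p,"psi",[psi]);pr(delta(p,R),R.apply([0,1,0]),get_obs()["tool_pos"])
E
```

```text
collar top/side/pred [0.575  0.2262 0.126 ] [0.5718 0.2229 0.126 ] [0.5742 0.2267]
catches [0.504 0.163] [0.4705 0.2565] hinge [0.4993 0.3392]
tag -1.448 [ 0.5377 -0.0431] [[ 0.0007 -0.0005]
 [-0.0001 -0.0001]
 [ 0.0004 -0.0004]
 [-0.001   0.001 ]]
eye [ 0.5412 -0.0788  0.004 ] [ 0.539  -0.0804  0.004 ] [ 0.5421 -0.0789]
tag side -1.4462 [ 0.5354 -0.0452] [[-0.0007 -0.0019]
 [ 0.0003  0.0026]
 [-0.0009 -0.0002]
 [ 0.0013 -0.0005]]
key [ 0.4008 -0.0424  0.01  ]
fl [0.511  0.1867 0.1775]
fr [0.5095 0.1383 0.1775]
gl [0.478  0.2801 0.1775]
gr [0.4728 0.2314 0.1775]
goal [ 0.5338 -0.0223  0.1   ] psi [0.1237]
[-2.0000e-04  1.0000e-04  3.2890e-01 -1.6593e+00 -1.4349e+00  4.3710e-01] [0.9924 0.1234 0.    ] [0.2512 0.5721 0.2309]
```

>>> carry_out(
  rows=[
    [0, 0, 0.2, -0.57, -0.49, 0, -1],
    [0, 0, 0.2, -0.57, -0.49, 0, -1],
    [0, 0, 0.2, -0.57, -0.49, 0, -1],
    [0, 0, 0.2, -0.57, -0.49, 0, -1],
    [0, 0, 0.2, -0.57, -0.49, 0, -1],
  ],
  force=40,
)

```text
t: 0.8
tool_pos: [0.3497, 0.3661, 0.2313]
tool_rot: [1.571, 2.72, -0.0]
contact_force: [-0.6, 1.6, 0.7]
opening: 0.0853
grip_force: 0.0
```

```bash
cat > go.py <<'E'
from h import *
import sys
# usage: go.py x y z psi
x,y,z,psi=map(float,sys.argv[1:5]);R=Ro.from_euler("z",psi+np.pi/2)*Ro.from_euler("x",np.pi)
o=get_obs();pr([o["t"]],o["tool_pos"],o["q"],o["contact_force"],[o["opening"],o["grip_force"]]);pr(delta(np.array([x,y,z]),R))
E
python3 go.py .534 -.0225 .1 .124
```

```text
[0.8] [0.3497 0.3661 0.2313] [ 6.6170e-01 -2.3680e-01  1.8836e+00 -9.0000e-04  1.4947e+00  1.3860e-01] [-0.5791  1.6251  0.7126] [0.0853 0.    ]
[ 2.0000e-04  2.0000e-04  1.2710e-01 -1.4286e+00 -1.1540e-01  4.3890e-01]
```

>>> carry_out(
  rows=[
    [0, 0, 0.127, -0.8, -0.065, 0, -1],
    [0, 0, 0.127, -0.8, -0.065, 0, -1],
    [0, 0, 0.127, -0.8, -0.065, 0, -1],
    [0, 0, 0.127, -0.8, -0.065, 0, -1],
    [0, 0, 0.127, -0.8, -0.065, 0, -1],
  ],
)

```text
t: 1.3
tool_pos: [0.4536, 0.1495, 0.2316]
tool_rot: [2.074, 2.359, 0.001]
contact_force: [0.1, 0.6, 0.3]
opening: 0.0855
grip_force: 0.0
```

```bash
python3 go.py .534 -.0225 .1 .124
```

```text
[1.3] [0.4536 0.1495 0.2316] [ 1.6250e-01 -3.1320e-01  1.9448e+00 -2.0000e-04  1.5090e+00  3.4000e-02] [0.1237 0.6337 0.2916] [0.0855 0.    ]
[ 3.000e-04  1.000e-04  1.400e-03 -6.028e-01  1.917e-01  4.389e-01]
```

>>> carry_out(
  rows=[
    [0, 0, 0.0014, -0.6, 0.19, 0, -1],
    [0, 0, 0.0014, -0.6, 0.19, 0, -1],
    [0, 0, 0.0014, -0.6, 0.19, 0, -1],
    [0, 0, 0.0014, -0.603, 0.192, 0.1, -1],
    [0, 0, 0.0014, -0.603, 0.192, 0.25, -1],
  ],
)

```text
t: 1.8
tool_pos: [0.5377, -0.0248, 0.1595]
tool_rot: [2.078, 2.344, 0.006]
contact_force: [0.0, 1.1, -0.5]
opening: 0.0856
grip_force: 0.0
```

>>> carry_out(
  rows=[
    [0, 0, 0, 0, 0, 0.15, -1],
    [0, 0, 0, 0, 0, 0.15, -1],
    [0, 0, 0, 0, 0, 0.15, -1],
  ],
)

```text
t: 2.1
tool_pos: [0.5331, -0.02, 0.1113]
tool_rot: [-2.077, -2.355, 0.001]
contact_force: [0.7, -0.1, 1.3]
opening: 0.0855
grip_force: 0.0
```

```bash
python3 go.py .534 -.0225 .012 .124; python3 - <<'E'
from h import *
w=get_image("wrist");cv2.imwrite("pics/w1.png",w["img"])
for n in ("top","side"):
  cv2.imwrite(f"pics/{n}1.png",get_image(n)["img"])
E
```

```text
[2.1] [ 0.5331 -0.02    0.1113] [-0.177  -0.0588  1.9317 -0.      1.2702 -0.3024] [ 0.746  -0.1352  1.3159] [0.0855 0.    ]
[-5.000e-04 -1.000e-04  5.000e-04 -8.900e-03  2.300e-03  3.311e-01]
```

View pics/w1.png

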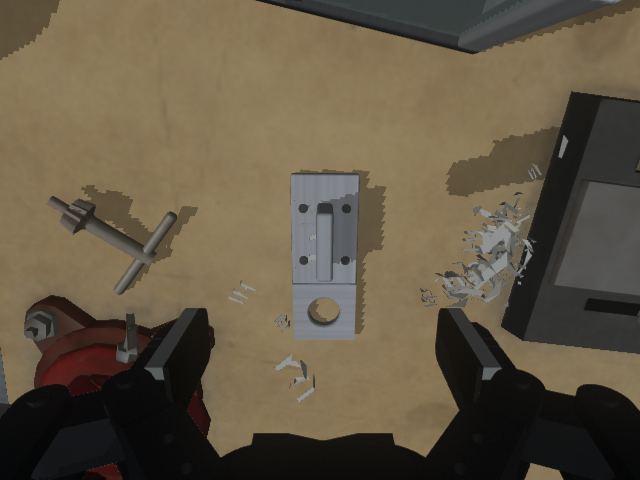

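The wrist view shows the tag upright in the frame, with its eye at (324,311), plate corners near (291,174)-(359,174)-(356,340)-(293,340), and the rib at (324,240). I'll check these rays against the estimate.

```bash
python3 - <<'E'
from h import *
w=get_image("wrist")
L=[(-.062,-.022),(-.062,.022),(.058,.022),(.058,-.022)]
C=[ray(w,*p,.006) for p in [(291,174),(359,174),(356,340),(293,340)]]
th,o,e=rigid(L,C);pr("tag",[th],o,e,"eye",ray(w,324,311,.004),"rib c",o-.022*np.array([np.cos(th),np.sin(th)]))
E
python3 go.py .534 -.0225 .012 .124
```

```text
tag [-1.4461] [ 0.5402 -0.045 ] [[ 0.      0.0014]
 [-0.0004  0.0013]
 [ 0.0014 -0.0013]
 [-0.0011 -0.0015]] eye [ 0.5444 -0.0812  0.004 ] rib c [ 0.5375 -0.0232]
[2.3] [ 0.5356 -0.0202  0.1148] [-0.1765 -0.0618  1.9282 -0.      1.2693 -0.3024] [ 0.3443 -0.606   0.3555] [0.0858 0.    ]
[ 0.0018  0.0006  0.0006 -0.0064 -0.0083  0.3428]
```

```bash
cat > avg.py <<'E'
from h import *
import sys
# mean of several readings, then goal delta: x y z psi [n]
a=list(map(float,sys.argv[1:5]));P=[];V=[]
for i in range(int(sys.argv[5]) if len(sys.argv)>5 else 4):
    get_image("top");o=get_obs();P.append(o["tool_pos"]);V.append(o["tool_rot"])
P=np.array(P);p=P.mean(0);R0=Ro.from_rotvec(V).mean()
R=Ro.from_euler("z",a[3]+np.pi/2)*Ro.from_euler("x",np.pi)
y=R0.apply([0,1,0]);pr([o["t"]],"pos",p,P.std(0),"psi",[np.arctan2(y[1],y[0])],"f",o["contact_force"],[o["opening"],o["grip_force"]])
pr("delta",(R0.inv()*R).as_rotvec()/np.pi,R0.inv().apply(np.array(a[:3])-p)/.3)
E
python3 avg.py .536 -.0225 .012 .124 6
```

```text
[2.6] pos [ 0.5345 -0.0201  0.1131] [0.0005 0.     0.0008] psi [0.1257] f [-0.8803  0.1243 -0.0219] [0.0854 0.    ]
delta [0.0009 0.0003 0.0005] [-0.0082  0.0029  0.3371]
```

>>> carry_out(
  rows=[
    [0, 0, 0, -0.008, 0.003, 0.14, -1],
    [0, 0, 0, -0.008, 0.003, 0.26, -1],
    [0, 0, 0, -0.008, 0.003, 0.335, -1],
    [0, 0, 0, -0.008, 0.003, 0.335, -1],
    [0, 0, 0, -0.008, 0.003, 0.335, -1],
  ],
)

```text
t: 3.1
tool_pos: [0.5348, -0.0224, 0.0111]
tool_rot: [-2.078, -2.356, 0.0]
contact_force: [0.3, 0.1, 0.8]
opening: 0.0856
grip_force: 0.0
```

>>> carry_out(
  rows=[
    [0, 0, 0, 0, 0, 0, 1],
    [0, 0, 0, 0, 0, 0, 1],
    [0, 0, 0, 0, 0, 0, 1],
    [0, 0, 0, 0, 0, 0, 1],
    [0, 0, 0, 0, 0, 0, 1],
  ],
  force=50,
)

```text
t: 3.6
tool_pos: [0.5349, -0.0224, 0.0112]
tool_rot: [2.078, 2.356, 0.001]
contact_force: [-0.3, -0.2, 0.1]
opening: 0.012
grip_force: 0.0
```

```bash
python3 avg.py .536 -.0225 .012 .124 3
```

```text
[3.75] pos [ 0.5352 -0.0225  0.0114] [0.     0.     0.0001] psi [0.1253] f [-0.3227  0.1159  2.6119] [9.0000e-03 5.0382e+01]
delta [0.0003 0.0001 0.0004] [-0.0005  0.0028 -0.0021]
```

>>> carry_out(
  rows=[
    [0, 0, 0, 0, 0, -0.08, 1],
    [0, 0, 0, 0, 0, -0.22, 1],
    [0, 0, 0, 0, 0, -0.38, 1],
    [0, 0, 0, 0, 0, -0.54, 1],
    [0, 0, 0, 0, 0, -0.69, 1],
  ],
)

```text
t: 4.25
tool_pos: [0.5342, -0.0223, 0.2194]
tool_rot: [-2.078, -2.356, 0.0]
contact_force: [0.5, -0.4, -0.9]
opening: 0.0091
grip_force: 49.8
```

```bash
python3 avg.py .5795 .2845 .22 -.0925 2
```

```text
[4.35] pos [ 0.5385 -0.023   0.2277] [0.0001 0.     0.0014] psi [0.1255] f [ 0.711  -0.477  -0.4265] [9.1000e-03 4.9933e+01]
delta [0.0044 0.0009 0.0694] [1.     0.2636 0.0249]
```

>>> carry_out(
  rows=[
    [0, 0, 0.01, 0.1, 0.026, 0, 1],
    [0, 0, 0.025, 0.25, 0.065, 0, 1],
    [0, 0, 0.04, 0.4, 0.104, 0, 1],
    [0, 0, 0.055, 0.55, 0.143, 0, 1],
    [0, 0, 0.07, 0.7, 0.182, 0, 1],
  ],
)

```text
t: 4.85
tool_pos: [0.5619, 0.1945, 0.2162]
tool_rot: [-2.325, -2.111, 0.003]
contact_force: [0.0, -0.4, -0.3]
opening: 0.0087
grip_force: 49.8
```

```bash
python3 avg.py .5795 .2845 .22 -.0925 1
```

```text
[4.9] pos [0.5618 0.2008 0.2161] [0. 0. 0.] psi [-0.0931] f [-2.8089  2.437  -0.7937] [8.80000e-03 4.98182e+01]
delta [-0.0007 -0.0017 -0.0002] [ 0.2832  0.0328 -0.0115]
```

>>> carry_out(
  rows=[
    [0, 0, 0, 0.13, 0.01, 0, 1],
    [0, 0, 0, 0.23, 0.02, 0, 1],
    [0, 0, 0, 0.3, 0.025, 0, 1],
    [0, 0, 0, 0.3, 0.025, 0, 1],
    [0, 0, 0, 0.3, 0.025, 0, 1],
  ],
)

```text
t: 5.4
tool_pos: [0.5782, 0.2813, 0.2168]
tool_rot: [-2.324, -2.114, 0.003]
contact_force: [0.0, -0.5, -0.7]
opening: 0.0091
grip_force: 49.8
```

```bash
python3 avg.py .5795 .2845 .22 -.0925 5; python3 - <<'E'
from h import *
a=get_image("top")["img"];b=get_image("side")["img"]
cv2.imwrite("pics/top2.png",a);cv2.imwrite("pics/side2.png",b)
w=np.zeros((600,800,3),np.uint8)
w[:,:400]=cv2.resize(a[110:260,190:290],(400,600),interpolation=cv2.INTER_CUBIC)
w[:,400:]=cv2.resize(b[80:230,290:390],(400,600),interpolation=cv2.INTER_CUBIC)
cv2.imwrite("pics/c2.png",w)
E
```

```text
[5.65] pos [0.5785 0.2807 0.2175] [0.0001 0.0001 0.0003] psi [-0.0957] f [ 0.2409 -0.755  -0.4939] [8.90000e-03 4.97966e+01]
delta [-0.0001  0.0002 -0.001 ] [ 0.0131  0.002  -0.0083]
```

View pics/c2.png

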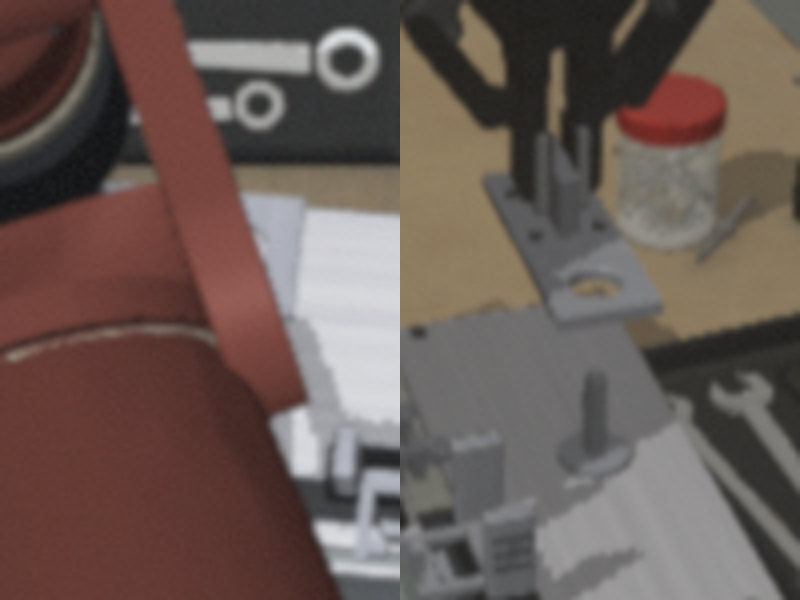

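The side crop shows the tag held level with its eye at (592,287), the post tip below it at (595,373) and the collar at (596,455). The arm hides the tag in the top view, so I'll compare the eye and post using rays from the side view only.

```bash
python3 - <<'E'
from h import *
S=get_image("side")
q=lambda x,y:((x-400+.5)/4-.5+290,(y+.5)/4-.5+80)
pr("eye",ray(S,*q(592,287),.2105-.002),"tip",ray(S,*q(595,373),.167),"collar",ray(S,*q(596,455),.128))
pr("eye from tcp",np.array([.5785,.2807])+.058*np.array([np.cos(-1.666),np.sin(-1.666)]))
E
```

```text
eye [0.5703 0.2252 0.2085] tip [0.5715 0.2236 0.167 ] collar [0.5704 0.2186 0.128 ]
eye from tcp [0.573 0.223]
```

>>> carry_out(
  rows=[
    [0, 0, 0, 0.003, 0.004, 0.05, 1],
    [0, 0, 0, 0.003, 0.004, 0.1, 1],
    [0, 0, 0, 0.003, 0.004, 0.125, 1],
    [0, 0, 0, 0.003, 0.004, 0.15, 1],
    [0, 0, 0, 0.003, 0.004, 0.165, 1],
  ],
)

```text
t: 6.3
tool_pos: [0.5793, 0.2823, 0.1667]
tool_rot: [-2.323, -2.113, 0.003]
contact_force: [-0.3, 0.1, 0.3]
opening: 0.009
grip_force: 49.8
```

```bash
python3 avg.py .5795 .2815 .1385 -.0925 3; python3 - <<'E'
from h import *
b=get_image("side")["img"];a=get_image("wrist")["img"]
w=np.zeros((600,800,3),np.uint8)
w[:,:400]=cv2.resize(b[80:230,290:390],(400,600),interpolation=cv2.INTER_CUBIC)
w[:300,400:]=cv2.resize(a,(400,300),interpolation=cv2.INTER_AREA);w[300:,400:]=cv2.resize(a[250:400,220:420],(400,300),interpolation=cv2.INTER_CUBIC)
cv2.imwrite("pics/c3.png",w)
E
```

```text
[6.45] pos [0.5795 0.2824 0.1672] [0.0002 0.0001 0.0007] psi [-0.0945] f [ 0.1135 -0.5201 -1.0785] [8.9000e-03 4.9797e+01]
delta [-0.0004  0.0002 -0.0006] [-0.0028  0.0006  0.0957]
```

View pics/c3.png

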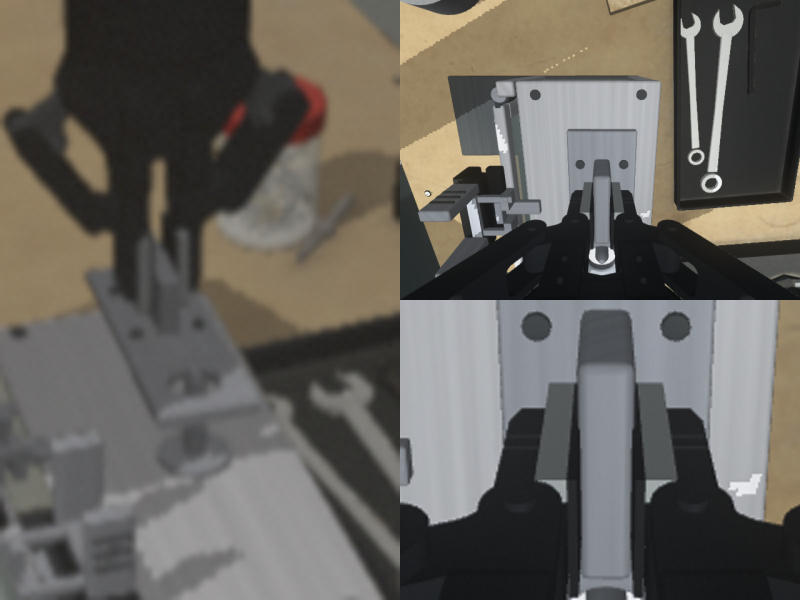

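The post tip shows inside the eye in the side crop at about (195,375), with no contact force. I'll lower the rest of the way.

>>> carry_out(
  rows=[
    [0, 0, 0, -0.002, 0, 0.04, 1],
    [0, 0, 0, -0.002, 0, 0.07, 1],
    [0, 0, 0, -0.002, 0, 0.094, 1],
    [0, 0, 0, -0.002, 0, 0.094, 1],
    [0, 0, 0, -0.002, 0, 0.094, 1],
  ],
)

```text
t: 7.05
tool_pos: [0.5796, 0.2818, 0.1396]
tool_rot: [-2.324, -2.114, 0.001]
contact_force: [-0.6, -0.2, -1.4]
opening: 0.0089
grip_force: 49.9
```

```bash
python3 avg.py .5795 .2815 .1385 -.0925 2
```

```text
[7.15] pos [0.5799 0.2819 0.1403] [0.0001 0.     0.0002] psi [-0.0946] f [ 0.3939  0.6993 -2.3116] [9.20000e-03 4.98609e+01]
delta [ 0.0001 -0.     -0.0007] [-0.0016 -0.0013  0.006 ]
```

>>> carry_out(
  rows=[
    [0, 0, 0, 0, 0, 0.006, 1],
    [0, 0, 0, 0, 0, 0.006, 0.6],
    [0, 0, 0, 0, 0, 0.006, 0.2],
    [0, 0, 0, 0, 0, 0.006, 0],
    [0, 0, 0, 0, 0, 0.006, 0],
  ],
)

```text
t: 7.65
tool_pos: [0.5799, 0.2819, 0.1386]
tool_rot: [2.324, 2.114, 0.001]
contact_force: [0.3, 0.7, -1.2]
opening: 0.0426
grip_force: 0.0
```

>>> carry_out(
  rows=[
    [0, 0, 0, 0, 0, -0.04, 0],
    [0, 0, 0, 0, 0, -0.12, 0],
    [0, 0, 0, 0, 0, -0.22, 0],
    [0, 0, 0, 0, 0, -0.3, 0],
    [0, 0, 0, 0, 0, -0.3, 0],
  ],
)

```text
t: 8.15
tool_pos: [0.5823, 0.2828, 0.2349]
tool_rot: [2.321, 2.111, 0.014]
contact_force: [-0.0, -0.2, -0.7]
opening: 0.0432
grip_force: 0.0
```

```bash
python3 avg.py .504 .163 .225 1.478 2; python3 - <<'E'
from h import *
b=get_image("side")["img"];a=get_image("wrist")["img"]
w=np.zeros((600,800,3),np.uint8)
w[:,:400]=cv2.resize(b[80:230,290:390],(400,600),interpolation=cv2.INTER_CUBIC)
w[:300,400:]=cv2.resize(a,(400,300),interpolation=cv2.INTER_AREA);w[300:,400:]=cv2.resize(a[250:400,220:420],(400,300),interpolation=cv2.INTER_CUBIC)
cv2.imwrite("pics/c4.png",w)
E
```

```text
[8.25] pos [0.5807 0.2822 0.2308] [0.0005 0.0002 0.0012] psi [-0.0946] f [ 0.0058  0.1153 -0.4941] [0.0427 0.    ]
delta [ 1.300e-03  5.000e-04 -5.006e-01] [-0.4198 -0.2171  0.0179]
```

View pics/c4.png

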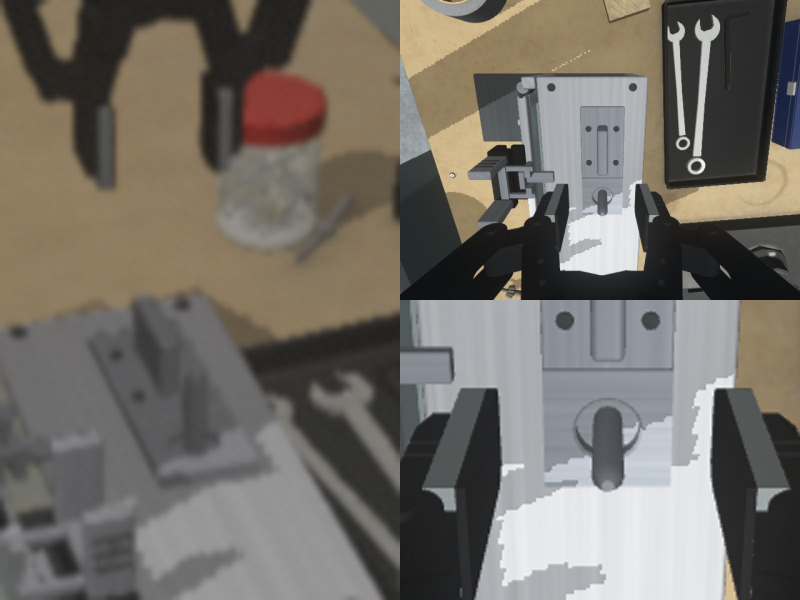

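The tag lies flat on the collar with the post through its eye, and the gripper is clear of it. Next I'll turn to the frame catch.

>>> carry_out(
  rows=[
    [0, 0, -0.045, -0.08, -0.04, 0, -0.5],
    [0, 0, -0.09, -0.16, -0.08, 0, -1],
    [0, 0, -0.135, -0.24, -0.12, 0, -1],
    [0, 0, -0.18, -0.32, -0.17, 0, -1],
    [0, 0, -0.225, -0.42, -0.217, 0, -1],
  ],
)

```text
t: 8.85
tool_pos: [0.5014, 0.1619, 0.2262]
tool_rot: [-1.438, -2.79, 0.003]
contact_force: [-0.8, -0.5, 1.2]
opening: 0.0853
grip_force: 0.0
```

>>> carry_out(
  rows=[
    [0, 0, -0.045, 0, 0, 0, -1],
    [0, 0, -0.09, 0, 0, 0, -1],
    [0, 0, -0.135, 0, 0, 0, -1],
    [0, 0, -0.18, 0, 0, 0, -1],
    [0, 0, -0.225, 0, 0, 0, -1],
  ],
)

```text
t: 9.35
tool_pos: [0.5021, 0.1624, 0.2263]
tool_rot: [-0.385, -3.115, 0.001]
contact_force: [-0.1, 0.1, -0.7]
opening: 0.0852
grip_force: 0.0
```

>>> carry_out(
  rows=[
    [0, 0, -0.045, 0, 0, 0, -1],
    [0, 0, -0.05, 0, 0, 0, -1],
    [0, 0, -0.05, 0, 0, 0, -1],
  ],
)

```text
t: 9.65
tool_pos: [0.5025, 0.1625, 0.227]
tool_rot: [-0.152, -3.136, 0.001]
contact_force: [0.4, 0.0, -0.7]
opening: 0.0851
grip_force: 0.0
```

```bash
python3 avg.py .504 .163 .225 1.478 4;  python3 - <<'E'
from h import *
import json
d=get_image("wrist");a=d["img"];cv2.imwrite("pics/w5.png",a);o=get_obs();pr(o["tool_pos"],o["tool_rot"])
np.savez("w5.npz",**{k:d[k] for k in ("mtx","R","t")})
E
```

```text
[9.85] pos [0.5028 0.1625 0.2277] [0.0001 0.     0.0003] psi [1.4744] f [-0.1564  0.1911  0.12  ] [0.0852 0.    ]
delta [-0.0001 -0.0003 -0.0011] [-0.0038  0.0019  0.009 ]
[0.503  0.1626 0.2282] [-1.4990e-01 -3.1377e+00  1.0000e-04]
```

View pics/w5.png

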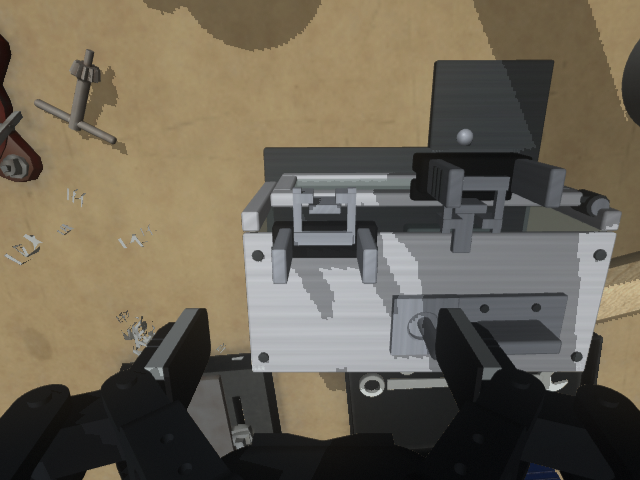

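The wrist view is centred on the frame catch, with its tabs at columns 274–377 and rows 225–285. The gate catch's tabs are at about (440,180) and (540,185), and the tag is still on its post. I'll project the expected corners to check the lateral and x fit.

```bash
python3 - <<'E'
from h import *
d=dict(np.load("w5.npz"));pr("cam",-d["R"].T@d["t"])
th=-.0925;o=np.array([.4896,.2346])
def P(x,y,z):
    X=np.r_[o+[x*np.cos(th)-y*np.sin(th),x*np.sin(th)+y*np.cos(th)],z];c=d["R"]@X+d["t"];return (d["mtx"]@c/c[2])[:2].round(0)
for n,cx,cy in (("frame",.021,-.07),("gate",-.021,.02)):
  for s in (1,-1):
    print(n,s,*[P(cx+a,cy+s*y,z) for z in (.1775,.1375) for y in (.029,.021) for a in (-.01,.01)])
print("bolts",[P(x,y,.122) for x,y in((.115,.115),(.115,-.115),(.035,-.115),(.035,.115))],"foot",P(.085,0,.126),"tip",P(.085,0,.167))
E
```

```text
cam [0.4232 0.1704 0.371 ]
frame 1 [379. 249.] [377. 284.] [364. 250.] [363. 284.] [370. 227.] [369. 257.] [357. 227.] [357. 257.]
frame -1 [268. 250.] [270. 285.] [283. 250.] [285. 285.] [277. 227.] [278. 258.] [290. 227.] [291. 258.]
gate 1 [566. 168.] [559. 208.] [550. 168.] [543. 208.] [526. 158.] [521. 192.] [513. 158.] [508. 192.]
gate -1 [448. 169.] [444. 208.] [464. 169.] [460. 208.] [427. 159.] [425. 192.] [441. 159.] [438. 192.]
bolts [array([574., 355.]), array([263., 356.]), array([257., 255.]), array([597., 254.])] foot [423. 323.] tip [439. 358.]
```

>>> carry_out(
  rows=[
    [0, 0, 0, -0.004, 0.003, 0.1, -1],
    [0, 0, 0, -0.004, 0.003, 0.2, -1],
    [0, 0, 0, -0.004, 0.003, 0.279, -1],
    [0, 0, 0, -0.004, 0.003, 0.279, -1],
    [0, 0, 0, -0.004, 0.003, 0.279, -1],
  ],
)

```text
t: 10.4
tool_pos: [0.5044, 0.1634, 0.1449]
tool_rot: [-0.149, -3.138, 0.0]
contact_force: [-0.3, -0.4, -0.1]
opening: 0.085
grip_force: 0.0
```

```bash
python3 avg.py .504 .1635 .144 1.478 2
```

```text
[10.5] pos [0.5054 0.1636 0.1464] [0.0002 0.0001 0.0003] psi [1.476] f [-0.0603 -0.3517  0.4225] [0.0851 0.    ]
delta [ 0.0002  0.0008 -0.0007] [ 0.0046 -0.0006  0.0079]
```

>>> carry_out(
  rows=[
    [0, 0, 0, 0.003, 0, 0.005, -0.3],
    [0, 0, 0, 0.003, 0, 0.005, 0],
    [0, 0, 0, 0.003, 0, 0.005, 0.15],
    [0, 0, 0, 0.003, 0, 0.005, 0.15],
    [0, 0, 0, 0.003, 0, 0.005, 0.15],
  ],
  force=30,
)

```text
t: 11.0
tool_pos: [0.5042, 0.1636, 0.145]
tool_rot: [0.148, 3.136, 0.0]
contact_force: [-2.3, -0.4, 6.4]
opening: 0.0387
grip_force: 32.6
```

>>> carry_out(
  rows=[
    [0, 0, 0, 0, 0, 0, 0.15],
    [0, 0, 0, 0, 0, 0, 0.15],
  ],
)

```text
t: 11.2
tool_pos: [0.5043, 0.1635, 0.145]
tool_rot: [0.148, 3.136, 0.0]
contact_force: [-1.9, -0.2, 6.3]
opening: 0.0387
grip_force: 32.6
```

>>> carry_out(
  rows=[
    [0, 0, 0, 0, 0, 0, -0.5],
    [0, 0, 0, 0, 0, 0, -1],
    [0, 0, 0, 0, 0, 0, -1],
    [0, 0, 0, 0, 0, -0.1, -1],
    [0, 0, 0, 0, 0, -0.2, -1],
  ],
)

```text
t: 11.7
tool_pos: [0.5024, 0.1632, 0.2021]
tool_rot: [-0.148, -3.134, 0.001]
contact_force: [-0.7, 0.4, 0.4]
opening: 0.0852
grip_force: 0.0
```

>>> carry_out(
  rows=[
    [0, 0, 0, 0.03, 0.07, -0.02, -1],
    [0, 0, 0, 0.08, 0.17, -0.02, -1],
    [0, 0, 0, 0.12, 0.26, -0.02, -1],
    [0, 0, 0, 0.14, 0.3, -0.02, -1],
    [0, 0, 0, 0.14, 0.3, -0.02, -1],
  ],
)

```text
t: 12.2
tool_pos: [0.4696, 0.258, 0.2088]
tool_rot: [-0.145, -3.138, 0.001]
contact_force: [0.3, -1.2, 0.3]
opening: 0.0853
grip_force: 0.0
```

```bash
python3 avg.py .4705 .257 .144 1.478 4; python3 - <<'E'
from h import *
a=get_image("wrist");cv2.imwrite("pics/w6.png",a["img"])
np.savez("w6.npz",**{k:a[k] for k in ("mtx","R","t")})
E
```

```text
[12.4] pos [0.4703 0.2565 0.2088] [0.0002 0.0004 0.    ] psi [1.4761] f [-0.105  -0.9332  0.5149] [0.0851 0.    ]
delta [-0.0002 -0.     -0.0006] [-0.0005  0.002   0.2161]
```

View pics/w6.png

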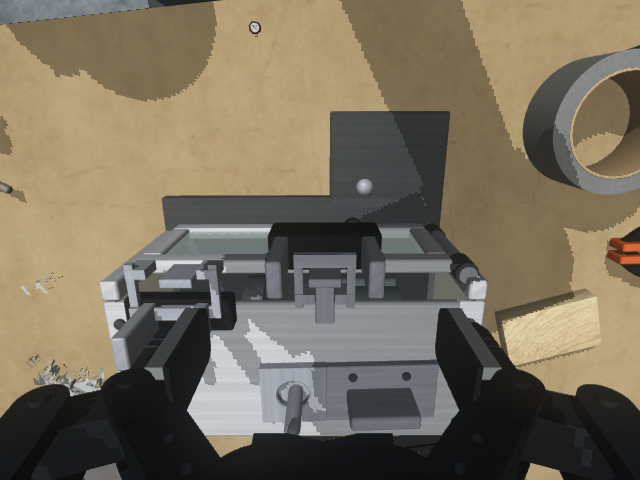

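The gate catch's tabs span columns 264–384, so they are centred (about 324) between the fingers. The tag is on the post at (293,395). I'll descend and squeeze.

>>> carry_out(
  rows=[
    [0, 0, 0, 0, 0.002, 0.09, -1],
    [0, 0, 0, 0, 0.002, 0.17, -1],
    [0, 0, 0, 0, 0.002, 0.214, -1],
    [0, 0, 0, 0, 0.002, 0.214, -1],
    [0, 0, 0, 0, 0.002, 0.214, -1],
  ],
)

```text
t: 12.95
tool_pos: [0.4707, 0.2574, 0.1454]
tool_rot: [0.149, 3.138, 0.0]
contact_force: [-0.2, 0.4, -0.2]
opening: 0.0853
grip_force: 0.0
```

>>> carry_out(
  rows=[
    [0, 0, 0, 0, 0, 0, -0.3],
    [0, 0, 0, 0, 0, 0, 0],
    [0, 0, 0, 0, 0, 0, 0.15],
    [0, 0, 0, 0, 0, 0, 0.15],
    [0, 0, 0, 0, 0, 0, 0.15],
  ],
  force=50,
)

```text
t: 13.45
tool_pos: [0.4714, 0.257, 0.148]
tool_rot: [0.148, 3.135, -0.002]
contact_force: [-3.3, -5.9, 10.6]
opening: 0.0369
grip_force: 50.6
```

>>> carry_out(
  rows=[
    [0, 0, 0, 0, 0, 0, 0.2],
    [0, 0, 0, 0, 0, 0, 0.2],
    [0, 0, 0, 0, 0, 0, 0.2],
  ],
)

```text
t: 13.75
tool_pos: [0.4714, 0.257, 0.148]
tool_rot: [0.148, 3.135, -0.002]
contact_force: [-3.0, -6.3, 9.8]
opening: 0.0373
grip_force: 50.6
```

```bash
python3 avg.py .4705 .257 .144 1.478 3;  python3 - <<'E'
from h import *
# shares for swinging about hinge, from actual pose; start angle 0
th=-.0925;h=np.array([.4993,.3392])
o=get_obs();R0=Ro.from_rotvec(o["tool_rot"]);p=o["tool_pos"]
for base in np.arange(0,1.21,.1):
    Rz=Ro.from_euler("z",-base)
    q=Rz.apply(p-np.r_[h,0])+np.r_[h,0]
    pr([base],(R0.inv()*Rz*R0).as_rotvec()/np.pi,R0.inv().apply(q-p)/.3)
E
```

```text
[13.9] pos [0.4714 0.257  0.148 ] [0. 0. 0.] psi [1.4765] f [-2.2924 -6.0332 11.522 ] [3.72000e-02 5.06164e+01]
delta [-0.0004  0.0009 -0.0005] [ 0.0029 -0.0003  0.0133]
[0.] [-0. -0.  0.] [0. 0. 0.]
[0.1] [0.0001 0.     0.0318] [ 0.0278  0.0081 -0.0001]
[0.2] [0.0002 0.0001 0.0637] [ 0.0546  0.0189 -0.0002]
[0.3] [0.0003 0.0001 0.0955] [ 0.0802  0.0324 -0.0003]
[0.4] [0.0004 0.0002 0.1273] [ 0.1043  0.0483 -0.0004]
[0.5] [0.0005 0.0002 0.1592] [ 0.1267  0.0665 -0.0005]
[0.6] [0.0005 0.0003 0.191 ] [ 0.1472  0.087  -0.0005]
[0.7] [0.0006 0.0003 0.2228] [ 0.1656  0.1093 -0.0006]
[0.8] [0.0007 0.0003 0.2546] [ 0.1816  0.1334 -0.0007]
[0.9] [0.0008 0.0004 0.2865] [ 0.1951  0.1589 -0.0008]
[1.] [0.0009 0.0004 0.3183] [ 0.206   0.1857 -0.0008]
[1.1] [0.001  0.0005 0.3501] [ 0.2142  0.2134 -0.0009]
[1.2] [0.0011 0.0005 0.382 ] [ 0.2196  0.2418 -0.001 ]
```

>>> carry_out(
  rows=[
    [0, 0, 0.0159, 0.014, 0.0038, 0, 0.2],
    [0, 0, 0.0318, 0.0278, 0.0081, 0, 0.2],
    [0, 0, 0.0637, 0.0546, 0.0189, 0, 0.2],
    [0, 0, 0.0955, 0.0802, 0.0324, 0, 0.2],
    [0, 0, 0.1273, 0.1043, 0.0483, 0, 0.2],
  ],
)

```text
t: 14.4
tool_pos: [0.4413, 0.2748, 0.148]
tool_rot: [0.774, 3.042, -0.001]
contact_force: [-2.5, -4.5, 10.5]
opening: 0.0372
grip_force: 50.6
```

```bash
python3 avg.py .4705 .257 .144 1.078 2
```

```text
[14.5] pos [0.4408 0.2753 0.148 ] [0.0003 0.0003 0.    ] psi [1.0727] f [-1.6602 -4.8683 11.2415] [3.72000e-02 5.05673e+01]
delta [ 0.0002  0.0008 -0.0017] [-0.1161 -0.0063  0.0137]
```

>>> carry_out(
  rows=[
    [0, 0, 0.0159, 0.014, 0.0038, 0, 0.2],
    [0, 0, 0.0318, 0.0278, 0.0081, 0, 0.2],
    [0, 0, 0.0637, 0.0546, 0.0189, 0, 0.2],
    [0, 0, 0.0955, 0.0802, 0.0324, 0, 0.2],
    [0, 0, 0.1273, 0.1043, 0.0483, 0, 0.2],
  ],
)

```text
t: 15.0
tool_pos: [0.4206, 0.3029, 0.148]
tool_rot: [1.363, 2.828, 0.002]
contact_force: [-1.9, -2.4, 10.1]
opening: 0.0374
grip_force: 50.5
```

>>> carry_out(
  rows=[
    [0, 0, 0.0159, 0.014, 0.0038, 0, 0.2],
    [0, 0, 0.0318, 0.0278, 0.0081, 0, 0.2],
    [0, 0, 0.0637, 0.0546, 0.0189, 0, 0.2],
    [0, 0, 0.0955, 0.0802, 0.0324, 0, 0.2],
    [0, 0, 0.1273, 0.1043, 0.0483, 0, 0.2],
  ],
)

```text
t: 15.5
tool_pos: [0.4125, 0.3368, 0.148]
tool_rot: [1.898, 2.501, 0.004]
contact_force: [-0.7, -2.4, 9.2]
opening: 0.0375
grip_force: 50.3
```

>>> carry_out(
  rows=[
    [0, 0, 0, 0, 0, 0, 0.2],
    [0, 0, 0, 0, 0, 0, 0.2],
    [0, 0, 0, 0, 0, 0, 0.2],
    [0, 0, 0, 0, 0, 0, 0.2],
    [0, 0, 0, 0, 0, 0, 0.2],
  ],
)

```text
t: 16.0
tool_pos: [0.4125, 0.3367, 0.148]
tool_rot: [1.893, 2.505, 0.004]
contact_force: [-2.2, -1.2, 9.3]
opening: 0.0374
grip_force: 50.6
```

```bash
python3 avg.py .4705 .257 .144 .278 3; python3 - <<'E'
from h import *
a=get_image("side")["img"];b=get_image("wrist")["img"]
w=np.zeros((600,800,3),np.uint8);w[:,:400]=cv2.resize(a[100:325,230:380],(400,600),interpolation=cv2.INTER_CUBIC);w[:300,400:]=cv2.resize(b,(400,300),interpolation=cv2.INTER_AREA)
cv2.imwrite("pics/end.png",w)
E
```

```text
[16.15] pos [0.4125 0.3367 0.148 ] [0. 0. 0.] psi [0.2767] f [-2.5499 -2.6053  9.8537] [3.76000e-02 5.05773e+01]
delta [ 0.0009 -0.0001 -0.0004] [-0.3084  0.1134  0.0135]
```

View pics/end.png

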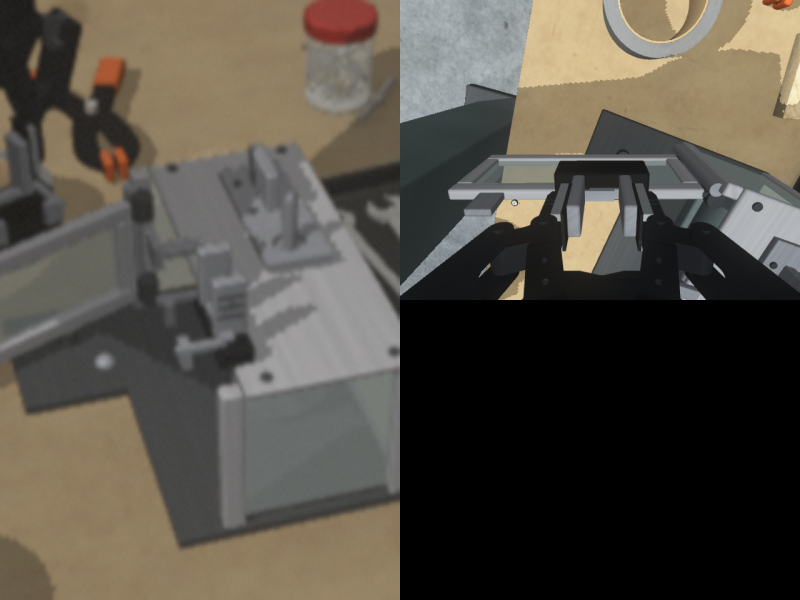

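The gate stands wide open at about 1.2 rad, with the fingers holding its catch. The tag is down on the post and the arm is still. Handing in.

```bash
python3 -c "
from station import *
print(finish_job())"
```

```text
the job is handed in; nothing more can be done
None
```

The job is handed in (no verdict was returned): the tag hangs on its post, the frame catch and then the gate catch were squeezed, the gate is held by the fingers at about 1.2 rad (69°), and nothing came near the chuck key.

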